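Lock the bench scale's battery cover with its key

TASK

The battery of the bench scale has just been changed. Shut the black battery cover, then take the red key from its holder on the scale, press the slotted lock in the cover down with it and turn it a full quarter turn clockwise to the stop, so that the cover stays down by itself. Put the key back upright and fully home in its holder, and do not knock the cup, the ramekin or the spoon about.

Things in the scene. Friction and masses are not known exactly. Their poses are not given: they have to be found in the camera images.
- bench_scale: Grey bench scale, 290 x 210 mm, fixed. Origin: centre of its underside; x from the display (front) to the steel pan (rear, 54 mm high), y left, z up. Its flat top at z 70 mm holds battery bay and key holder. With the cover down the lock's axis is at x -70, y +30, slot floor at z 74.5, head's top at z 81.5 mm. A fixed knife block, handles 245 mm high, stands left of the scale: keep clear of it.
- battery_cover (a joint): Black cover of the battery bay, 70 mm (x) by 84 mm (y), hinged at its rear edge, front edge free. Rad: 0 = fully down, grows as it opens; starts at 0.5 to 0.9, stays where left. Pushed down on its outer face, 25 mm or more from the hinge, it shuts to 0.15, where it rests on the spring-mounted battery; about 5 N on the lock takes it to 0. Unless locked it springs back to 0.15.
- cover_lock (a joint): Slotted lock in the cover. Rad: 0 = unlocked, grows clockwise seen from above, stop at 1.57 = locked; starts at 0 to 0.3. Stiff (0.05 N m), stays where left. Below the cover it carries a tongue that from about 0.8 on slides under the housing's front rim and holds the cover; this works only while the cover is pressed down, else the tongue meets the rim and stops.
- lock_slot (a point): Centre of the slot's floor, on the lock's axis. The steel head is round, 30 mm across, 7 mm high, with one straight slot right across: 5 mm wide, 7 mm deep, mouth flared to 9 mm. x along the slot, z out of the cover; turns with the lock. At 0 the slot lies along the scale's y, locked along its x. Red marks at one end of the slot point to the cover's white dot at 0, to its green dot when locked.
- cover_key: Key, 20 to 45 g: steel blade 22 mm wide, 3 mm thick, 14 mm long, below a red plastic grip 36 mm wide, 10 mm thick, 34 mm high (14 to 48 mm above the tip). Origin: middle of the blade's tip; x along the width, y through the thickness, z up to the grip. Starts standing loose in its holder, blade down, its width along the scale's y.
- key_holder (a point): Where the seated key's tip is. The holder is a black collar, 28 x 46 mm, on the scale's top right of the cover; its rim is 14 mm above this point and 6 mm above the housing. Slot 5 mm (scale x) by 24.5 mm (scale y), mouth flared 1.5 mm a side. Seated, the key's grip rests on the rim. Axes as the scale's.
- cover_hinge (a point): Middle of the cover's hinge axis, which runs along y at x -20, y +30, z 68 mm in the scale's frame. The open cover rises forward (-x) from here; its outer face then looks up and to the rear. The cover is 6 mm thick, its outer face 2 mm above the housing's top when down.
- stone_cup: Bystander: small brown stoneware cup, 68 mm across, 62 mm high, right of the scale. Origin: centre of its underside.
- salt_ramekin: Bystander: white ramekin of salt, 70 mm across, 42 mm high, right of the scale. Origin: centre of its underside.
- spoon_2: Bystander: steel spoon, 188 x 38 x 15 mm, lying in front of the scale. Origin: centre of its underside, x along its length.

How it is judged:
On the way, in this order (a step that is already met when the one before it is completed fails the run):
1. the battery cover is swung shut onto the battery pack (value of joint battery_cover below 0.25 rad), for 0.2 s.
2. with the key's blade in the slot, the lock is turned clockwise to the stop and the cover is down (value of joint cover_lock above 1.4 rad and value of joint battery_cover below 0.05 rad and distance between cover_key and lock_slot below 0.009 m), for 0.1 s.
At the end, for the whole second after the job is handed in: The cover is down (joint under 0.05 rad) and held by the lock, which is turned clockwise to its stop (over 1.4 of 1.57 rad). The key stands at rest, upright within 0.15 rad, back in its holder with its tip within 5 mm of the seated position (value of joint cover_lock above 1.4 rad and value of joint battery_cover below 0.05 rad and distance between cover_key and key_holder below 0.005 m and angle between cover_key's own z axis and vertical below 0.15 rad and linear speed of cover_key below 0.02 m/s); the robot touches nothing.
It fails at once if the cup, the ramekin or the spoon is knocked more than 3 cm from its place (distance of any of stone_cup, salt_ramekin, spoon_2 from where it was at the start of the episode above 0.03 m).
It fails at once if the cup or the ramekin is tipped over (angle between any of stone_cup, salt_ramekin's own z axis and vertical above 0.5 rad).
It also fails if it takes over 58 s, if anything falls off the work surface, if the arm or the gripper's body presses on something with over 40 N, if the wrist force passes 120 N, or if a joint passes its speed limit or range.

ROBOT

A 6-joint arm with a two-finger parallel gripper is mounted at the origin on a cart in front of the work surface, level with it; the furniture and walls round the work are solid. World frame = base frame: x ahead of the robot, y to its left, z up, the work surface at z = 0. Lengths are in m, angles in rad, forces in N, time in s.
With the tool pointing down it reaches from about 0.375 to 0.925 m from the base axis. Payload 5.7 kg.
Tool frame: the origin (TCP) lies midway between the tips of the shut fingers; the grasp point (between the pads) lies 19 mm behind it (ctrl.grasp_offset is the distance from the TCP to the grasp point, in m); z points along the fingers, y is the line along which they close (so a half turn about z gives the same grasp; the last joint's range is limited). The gripper opens to 85 mm and grips with 20 to 120 N. Pads are 22 mm wide; open, the fingers measure 114 mm over their backs; the gripper's body (76 mm by 85 mm) begins 54 mm behind the grasp point. The pads swing forward as they close: fully open they stand 13 mm farther back than shut.
Start: joints at [-1.424, 0.359, 1.51, -0, 1.272, -0.115], TCP at [0.155, -0.58, 0.231] pointing down, gripper open.
Joint ranges: [-2.97, 2.97], [-1.01, 2.36], [0.21, 2.38], [-0.96, 4.11], [0.2, 2.71], [-2.98, 2.98]. Speed limits (rad/s): [2.39, 2.39, 3.14, 3.14, 3.14, 3.14].

INTERFACE

Orientations are given as a unit quaternion [x, y, z, w].
In Python, from workcell import ctrl gives the robot as it stands.
- The arm moves only by the tool drive_tool, never from a script. Its arguments are lists of equal length, an entry for each row: "dp": the shift along the world's x, y, z in m, a list of three; "twist": the turn, a rotation vector about the world's x, y, z in rad, a list of three; "gripper": the finger opening in m, from 0 to 0.0854. In form: {"dp": [[tx, ty, tz], ...], "twist": [[rx, ry, rz], ...], "gripper": [gripper, ...]}. A call has 1 to 8 rows; each row shifts and turns the commanded pose from where the row before left it; what a row does not reach is not made up. A row lasts 1/10 s, in which the tool goes at most 50 mm and 8.59 degrees, less where a joint would pass 70% of its speed; a pose out of reach is approached as far as the arm can. A call is refused whole if a number of a shift passes 0.05 or a number of a turn 0.15, either way. A call with a gripper value outside its range is refused whole. The fingers move at their own pace and stop on an object; the grip force is fixed at half the most. Time passes only in rows, so rows that do not move let the fingers close. It gives the time, the measured TCP pose, the force, the opening and the grip force at its end, in the units of the state.
- ctrl.get_obs(): the state, without advancing time (a new reading comes with each control period).
- ctrl.snapshot(name): name is "scene" or "side" or "wrist"; returns a dict with "image" (480x640x3 uint8, red, green, blue), "z_map" (480x640 float32, m along the optical axis (not along the pixel's ray), 0 where there is no reading), "camera_matrix" (3x3 intrinsics, pixels), "D" ([k1, k2, p1, p2, k3] as OpenCV has them; the pictures are not rectified), "pose" (4x4, takes a point from camera to world coordinates). Camera axes: x right, y down, z forward; pixel columns grow to the right and rows downward; lengths in m; the calibration is good to about 2 mm. A picture is of the moment at which its call begins.
- ctrl.sign_off(): hands the job in; it is judged then, once.
Trained networks look in a picture, given as the dict that the camera call returned (one of the last four; its "shot" number tells which), for a name from the list of things; names that differ only in an ending like _2 or _b are one class to them, and where a whole thing is asked for, a point or a joint stands for the part that bears it (a point fixed in the world has none). Each returns a list of dicts, best first, with "score" (0 to 1); they miss things now and then, are a little off and sometimes report something else, mostly with a low value. They report only what shows in the picture. A call takes as long as a camera call.
- ctrl.look_for(picture, name): "xy" ([column, row] in pixels, amid what is visible of it).
The state is a dict: "time_s": time; "q": joint angles; "dq": joint speeds; "effort": joint torques, N m; "position": TCP position; "tcp_rot": TCP orientation; "force": force on the tool from outside, world axes, zero at the start; "torque": the same for the moment, N m; "width": finger opening in m; "grasp_force": force on a finger pad.
Only numpy, scipy, OpenCV 4.12 (cv2) and the standard library are available. Lean on these libraries where they do the work, as an engineer would, in place of code of your own. Each camera call takes 0.05 s, during which the arm holds its last target. There are 200 camera calls.

## Working session

There is one attempt and no reset: what is moved stays moved. The work goes in short steps, Python scripts to look and compute and a tool call to move; the robot and the scene stay as the last step left them, time stands still between calls to the robot, and variables do not carry over. Pictures are saved under pics/ and viewed, at most 10 in all, crops included, and the job is handed in when it is done.

Besides the shell and the picture viewer there is one more tool, called as name(argument=value, ...) on one line, values as JSON. drive_tool: Moves the arm, as the interface text tells. Its arguments: {"type":"object","properties":{"dp":{"type":"array"},"twist":{"type":"array"},"gripper":{"type":"array"}},"required":["dp","twist","gripper"]}

```bash
mkdir -p pics; ls; cat > h.py <<'E'
import numpy as np, cv2
from workcell import ctrl
from scipy.spatial.transform import Rotation as R
def world(s,u,v,z=None):
    """pixel -> world using depth (median 5x5), or a plane of given world z"""
    K=np.array(s["camera_matrix"]);D=np.array(s["D"]);T=np.array(s["pose"])
    n=cv2.undistortPoints(np.array([[[u,v]]],float),K,D)[0,0]
    r=np.array([n[0],n[1],1.])
    if z is None:
        p=s["z_map"][int(v)-2:int(v)+3,int(u)-2:int(u)+3];p=p[p>0];d=np.median(p)
    else:
        rw=T[:3,:3]@r; d=(z-T[2,3])/rw[2]
    return T[:3,:3]@(r*d)+T[:3,3]
def cloud(s):
    K=np.array(s["camera_matrix"]);D=np.array(s["D"]);T=np.array(s["pose"])
    vv,uu=np.mgrid[0:480,0:640]
    n=cv2.undistortPoints(np.stack([uu,vv],-1).reshape(-1,1,2).astype(float),K,D)[:,0]
    P=np.c_[n,np.ones(len(n))]*s["z_map"].reshape(-1,1)
    W=P@T[:3,:3].T+T[:3,3]
    return W.reshape(480,640,3)
def save(s,name,crop=None,scale=1):
    im=s["image"][:,:,::-1]
    if crop: im=im[crop[1]:crop[3],crop[0]:crop[2]]
    if scale!=1: im=cv2.resize(im,None,fx=scale,fy=scale,interpolation=cv2.INTER_CUBIC)
    cv2.imwrite("pics/"+name+".png",im)
E
python3 - <<'E'
from h import *
o=ctrl.get_obs(); print(o["time_s"],o["position"],o["tcp_rot"],o["force"],o["width"])
for n in ["scene","side"]:
    s=ctrl.snapshot(n); save(s,n+"0"); np.savez("pics/"+n+"0.npz",W=cloud(s),im=s["image"])
    print(n,np.round(s["pose"],3).tolist(),np.round(s["camera_matrix"]).tolist())
    for t in ["bench_scale","battery_cover","cover_lock","cover_key","key_holder","stone_cup","salt_ramekin","spoon_2"]:
        for d in ctrl.look_for(s,t)[:1]:
            print(t,round(d["score"],2),np.round(d["xy"]),np.round(world(s,*d["xy"]),3))
E
```

```text
pics
0.0 [ 0.15516913 -0.57886441  0.23044262] [ 9.91448004e-01  1.30498919e-01 -1.70438873e-05 -9.41781590e-04] [ 0.16466352 -0.01118058 -0.34691414] 0.08533975873353472
scene [[0.819, -0.415, 0.397, 0.15], [-0.574, -0.604, 0.553, -0.865], [0.01, -0.681, -0.733, 0.691], [0.0, 0.0, 0.0, 1.0]] [[514.0, 0.0, 322.0], [0.0, 514.0, 241.0], [0.0, 0.0, 1.0]]
bench_scale 0.59 [310. 228.] [ 0.487 -0.363  0.072]
battery_cover 0.98 [280. 215.] [ 0.445 -0.336  0.103]
cover_lock 0.51 [277. 210.] [ 0.445 -0.33   0.111]
cover_key 0.79 [317. 240.] [ 0.46  -0.421  0.11 ]
key_holder 0.75 [371. 290.] [ 0.51  -0.502  0.033]
stone_cup 0.67 [325. 321.] [ 0.409 -0.516  0.047]
salt_ramekin 0.72 [309. 228.] [ 0.485 -0.36   0.071]
spoon_2 0.56 [216. 276.] [ 0.322 -0.319  0.014]
side [[0.989, -0.083, 0.126, 0.387], [-0.15, -0.597, 0.788, -1.053], [0.01, -0.798, -0.602, 0.589], [0.0, 0.0, 0.0, 1.0]] [[450.0, 0.0, 321.0], [0.0, 450.0, 239.0], [0.0, 0.0, 1.0]]
bench_scale 0.63 [324. 244.] [ 0.499 -0.392  0.07 ]
battery_cover 0.64 [300. 216.] [ 0.461 -0.328  0.096]
cover_lock 0.43 [296. 212.] [ 0.455 -0.321  0.101]
cover_key 0.57 [306. 241.] [ 0.461 -0.424  0.105]
key_holder 0.8 [325. 246.] [ 0.5   -0.398  0.07 ]
stone_cup 0.85 [284. 309.] [ 0.41  -0.525  0.045]
salt_ramekin 0.82 [344. 303.] [ 0.516 -0.51   0.03 ]
spoon_2 0.71 [234. 247.] [ 0.324 -0.291  0.004]
```

View pics/scene0.png

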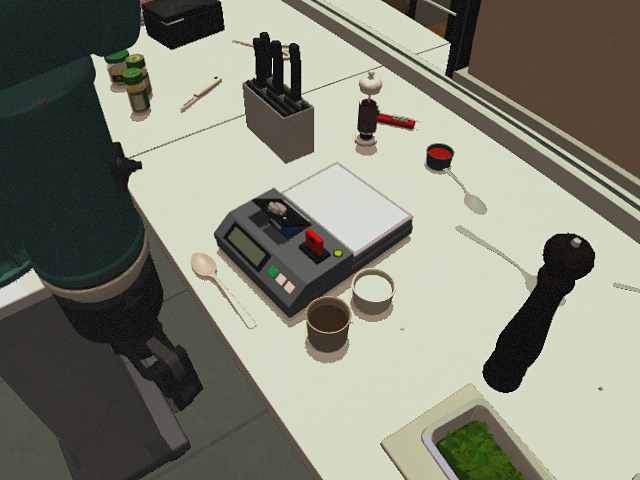

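```bash
python3 - <<'E'
import numpy as np,cv2
# scale yaw: points on flat top z~0.070 
for n in ["scene0","side0"]:
    d=np.load(f"pics/{n}.npz");W=d["W"];im=d["im"].astype(int)
    m=(abs(W[...,2]-.070)<.003)&(W[...,0]>.3)&(W[...,0]<.75)&(W[...,1]>-.6)&(W[...,1]<-.15)
    P=W[m][:,:2].astype(np.float32); print(n,"top70",len(P),cv2.minAreaRect(P),P.min(0),P.max(0))
    m2=(abs(W[...,2]-.054)<.003)&(W[...,0]>.4)&(W[...,0]<.8)&(W[...,1]>-.6)&(W[...,1]<-.15)
    P=W[m2][:,:2].astype(np.float32); print("pan",len(P),cv2.minAreaRect(P))
    r,g,b=im[...,0],im[...,1],im[...,2]
    red=(r>120)&(g<70)&(b<70)&(W[...,2]>.08)
    P=W[red]; print("red",len(P),np.median(P,0),P.min(0),P.max(0))
E
```

```text
scene0 top70 3076 ((0.4453275799751282, -0.3491782248020172), (0.11300846189260483, 0.21313515305519104), 6.335369110107422) [ 0.38333192 -0.46065578] [ 0.5111924  -0.23938933]
pan 3821 ((0.584080159664154, -0.3320409953594208), (0.5217515826225281, 0.24300311505794525), 26.62105369567871)
red 99 [ 0.46018175 -0.41218399  0.11155825] [ 0.14987859 -0.86522506  0.10781627] [ 0.46659423 -0.39331768  0.6908228 ]
side0 top70 2197 ((0.4484986662864685, -0.3478235602378845), (0.10757084935903549, 0.21483343839645386), 6.156639575958252) [ 0.38831982 -0.4581796 ] [ 0.51250875 -0.23823574]
pan 4609 ((0.585361897945404, -0.32851409912109375), (0.5257101058959961, 0.2453116923570633), 27.03762435913086)
red 62 [ 0.46120183 -0.40974924  0.10951732] [ 0.45651314 -0.42680319  0.10269896] [ 0.46631528 -0.39241093  0.111435  ]
```

Scale in front of robot at yaw ≈0.11 rad: the cover is open at pixel (280,212), the key at (317,240), cup at (327,322), ramekin at (372,290), spoon at (225,285), knife block at (278,115). I'll move above the scale and turn to line up.

drive_tool(dp=[[0.02, 0, 0.04], [0.03, 0.02, 0.03], [0.04, 0.03, 0], [0.04, 0.03, 0], [0.04, 0.03, 0], [0.04, 0.03, 0], [0.04, 0.03, 0], [0.03, 0.03, 0]], twist=[[0, 0, 0.14], [0, 0, 0.14], [0, 0, 0.14], [0, 0, 0.14], [0, 0, 0.14], [0, 0, 0.14], [0, 0, 0.14], [0, 0, 0.14]], gripper=[0.05, 0.05, 0.05, 0.05, 0.05, 0.05, 0.05, 0.05])

```text
time_s: 1.7
position: [0.4374, -0.3781, 0.3014]
tcp_rot: [0.769, 0.64, 0.0, 0.0]
force: [0.1, 0.7, -0.5]
width: 0.05
grasp_force: 0.0
```

drive_tool(dp=[[0, 0.01, 0], [0, 0.01, 0], [0, 0, 0], [0, 0, 0]], twist=[[0, 0, 0.14], [0, 0, 0.14], [0, 0, 0.02], [0, 0, 0]], gripper=[0.05, 0.05, 0.05, 0.05])

```text
time_s: 2.1
position: [0.4353, -0.3597, 0.3014]
tcp_rot: [0.668, 0.744, -0.0, 0.0]
force: [-0.7, 0.6, 0.1]
width: 0.0497
grasp_force: 0.0
```

```bash
cat >> h.py <<'E'
def state():
    o=ctrl.get_obs(); r=R.from_quat(o["tcp_rot"]).as_matrix()
    print("t",round(o["time_s"],2),"p",np.round(o["position"],4),"ytool ang",round(np.arctan2(r[1,1],r[0,1]),4),"z",np.round(r[:,2],3),"F",np.round(o["force"],1),"w",round(o["width"],4),"gf",round(o["grasp_force"],1)); return o
E
python3 - <<'E'
from h import *
state()
s=ctrl.snapshot("wrist"); save(s,"wrist1"); np.savez("pics/wrist1.npz",W=cloud(s),im=s["image"])
print(np.round(s["pose"],3).tolist(),np.round(s["camera_matrix"]).tolist())
for t in ["battery_cover","cover_lock","cover_key"]:
    for d in ctrl.look_for(s,t)[:1]: print(t,round(d["score"],2),np.round(d["xy"]),np.round(world(s,*d["xy"]),4))
d=np.load("pics/scene0.npz");W=d["W"]
m=(W[...,2]>.1)&(W[...,2]<.3)&(W[...,0]>.4)&(W[...,0]<.9)&(W[...,1]>-.27)&(W[...,1]<0)
P=W[m]; print("knives",len(P),P.min(0),P.max(0))
E
```

```text
t 2.1 p [ 0.4353 -0.3597  0.3014] ytool ang 0.1086 z [ 0.    -0.001 -1.   ] F [-0.7  0.6  0.1] w 0.0497 gf 0.0
[[0.994, 0.103, 0.035, 0.426], [0.109, -0.942, -0.319, -0.276], [-0.0, 0.321, -0.947, 0.444], [0.0, 0.0, 0.0, 1.0]] [[392.0, 0.0, 318.0], [0.0, 392.0, 233.0], [0.0, 0.0, 1.0]]
battery_cover 0.75 [348. 150.] [ 0.4558 -0.3134  0.1026]
cover_lock 0.59 [341. 153.] [ 0.4497 -0.3162  0.106 ]
cover_key 0.94 [340. 249.] [ 0.4592 -0.4014  0.1098]
knives 3445 [ 0.58485588 -0.17377497  0.10000144] [ 8.00901135e-01 -2.08263046e-05  2.45252489e-01]
```

View pics/wrist1.png

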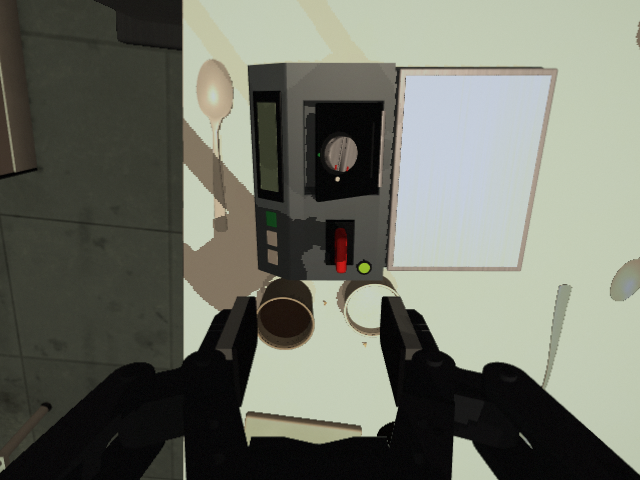

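The wrist view shows the lock head at (341,153) with slot near vertical, white dot (338,179), green dot (319,154), key at (341,250) in its collar; the scale's sides are aligned with the image, so yaw≈0.11 holds. Now the numbers.

```bash
python3 - <<'E'
import numpy as np,cv2
d=np.load("pics/wrist1.npz");W=d["W"];im=d["im"].astype(int)
r,g,b=im[...,0],im[...,1],im[...,2]
sub=(W[...,0]>.33)&(W[...,0]<.72)&(W[...,1]>-.5)&(W[...,1]<-.18)
def rot(P,y): c,s=np.cos(y),np.sin(y); return np.c_[P[:,0]*c+P[:,1]*s,-P[:,0]*s+P[:,1]*c]
pc=lambda a:np.round(np.percentile(a,[1,50,99],axis=0),4).tolist()
m=sub&(W[...,2]>.04); P=W[m][:,:2].astype(np.float32)
print("whole",cv2.minAreaRect(P))
m=sub&(abs(W[...,2]-.07)<.002); print("top z",np.median(W[m][:,2]),cv2.minAreaRect(W[m][:,:2].astype(np.float32)))
m=sub&(abs(W[...,2]-.054)<.003)&(r>140); print("pan",cv2.minAreaRect(W[m][:,:2].astype(np.float32)),np.median(W[m][:,2]))
Y=.109
red=sub&(r>110)&(g<60)&(b<60)&(W[...,2]>.1)&(W[...,1]<-.36); P=W[red]
top=P[P[:,2]>.106]
print("key top",len(top),pc(top[:,2]),pc(rot(top,Y)),cv2.minAreaRect(top[:,:2].astype(np.float32)))
m=sub&(abs(W[...,2]-.076)<.003)&(r<60)&(W[...,1]<-.36); P=W[m]; print("collar",len(P),pc(rot(P,Y)),np.median(P[:,2]))
# cover plane: dark points above .075 in cover region
Rw=rot(W.reshape(-1,3),Y).reshape(480,640,2)
m=np.zeros(sub.shape,bool); m[95:205,300:390]=1; m&=(W[...,2]>.074)
P=W[m];Q=np.c_[rot(P,Y),P[:,2]]
A=np.c_[Q[:,:2],np.ones(len(Q))]
w=np.ones(len(Q),bool)
for _ in range(6):
    c=np.linalg.lstsq(A[w],Q[w,2],rcond=None)[0]; res=Q[:,2]-A@c; w=abs(res)<.003
print("cover plane",c,"angle",np.arctan(-c[0]),len(Q),w.sum(),pc(Q[w]))
h=res>.004; print("head",h.sum(),pc(Q[h]),Q[h].mean(0))
E
```

```text
whole ((0.5123831033706665, -0.3659922182559967), (0.288362592458725, 0.25988417863845825), 5.9433183670043945)
top z 0.0700364259120752 ((0.44912755489349365, -0.3472951650619507), (0.10462187230587006, 0.2092667818069458), 6.2504353523254395)
pan ((0.5809874534606934, -0.3329632878303528), (0.14560963213443756, 0.20319518446922302), 6.152143955230713) 0.05453129717445854
key top 116 [0.1073, 0.1098, 0.1114] [[0.4107, -0.4723], [0.4152, -0.4658], [0.419, -0.4425]] ((0.46220651268959045, -0.409019410610199), (0.00838079396635294, 0.03129912540316582), 5.123011112213135)
collar 800 [[0.4009, -0.4783], [0.4098, -0.451], [0.4285, -0.4328]] 0.07605985658610184
cover plane [-6.03057640e-01 -2.34556743e-04  3.44634812e-01] angle 0.5426647325597259 5951 4903 [[0.3922, -0.4044, 0.0743], [0.4211, -0.358, 0.0907], [0.4485, -0.3228, 0.1078]]
head 874 [[0.3934, -0.3778, 0.098], [0.4124, -0.3629, 0.1049], [0.4262, -0.3209, 0.444]] [ 0.41232873 -0.36195227  0.11737934]
```

drive_tool(dp=[[0.0055, 0.037, -0.02], [0.006, 0.0366, -0.04], [0, 0, -0.045], [0, 0, -0.04], [0, 0, -0.03], [0, 0, -0.01], [0, 0, -0.01], [0, 0, -0.01]], twist=[[0, 0, 0], [0, 0, 0], [0, 0, 0], [0, 0, 0], [0, 0, 0], [0, 0, 0], [0, 0, 0], [0, 0, 0]], gripper=[0, 0, 0, 0, 0, 0, 0, 0])

```text
time_s: 3.1
position: [0.4472, -0.2901, 0.1001]
tcp_rot: [0.667, 0.745, -0.0, 0.001]
force: [0.6, 0.2, -0.5]
width: 0.0003
grasp_force: 0.0
```

drive_tool(dp=[[0, 0, -0.005], [0, 0, -0.005], [0, 0, -0.004], [0, 0, -0.002], [0, 0, 0], [0, 0, 0]], twist=[[0, 0, 0], [0, 0, 0], [0, 0, 0], [0, 0, 0], [0, 0, 0], [0, 0, 0]], gripper=[0, 0, 0, 0, 0, 0])

```text
time_s: 3.7
position: [0.4464, -0.289, 0.0838]
tcp_rot: [0.667, 0.745, -0.0, 0.0]
force: [-0.5, -0.7, 0.3]
width: -0.0
grasp_force: 0.0
```

drive_tool(dp=[[0, 0, -0.003], [0, 0, -0.001], [0, 0, 0], [0, 0, 0]], twist=[[0, 0, 0], [0, 0, 0], [0, 0, 0], [0, 0, 0]], gripper=[0, 0, 0, 0])

```text
time_s: 4.1
position: [0.4463, -0.289, 0.0796]
tcp_rot: [0.667, 0.745, -0.0, -0.0]
force: [-0.0, -0.0, -0.6]
width: 0.0001
grasp_force: 0.0
```

drive_tool(dp=[[0, 0, -0.002], [0, 0, -0.001], [0, 0, 0], [0, 0, 0]], twist=[[0, 0, 0], [0, 0, 0], [0, 0, 0], [0, 0, 0]], gripper=[0, 0, 0, 0])

```text
time_s: 4.5
position: [0.4463, -0.289, 0.0766]
tcp_rot: [0.667, 0.745, 0.0, -0.0]
force: [-0.3, -0.8, 0.9]
width: 0.0002
grasp_force: 0.3
```

drive_tool(dp=[[0, 0, 0.03], [0, 0, 0.045], [0.004, -0.03, 0.02], [0.006, -0.04, 0], [0.0056, -0.04, 0], [0, -0.009, 0], [0, 0, 0], [0, 0, 0]], twist=[[0, 0, 0], [0, 0, 0], [0, 0, 0], [0, 0, 0], [0, 0, 0], [0, 0, 0], [0, 0, 0], [0, 0, 0]], gripper=[0, 0, 0.035, 0.035, 0.035, 0.035, 0.035, 0.035])

```text
time_s: 5.3
position: [0.4612, -0.4065, 0.1709]
tcp_rot: [0.667, 0.745, 0.0, -0.001]
force: [0.2, 0.2, 0.2]
width: 0.035
grasp_force: 0.0
```

```bash
python3 - <<'E'
from h import *
state()
s=ctrl.snapshot("wrist"); save(s,"wrist2"); W=cloud(s); im=s["image"].astype(int); np.savez("pics/wrist2.npz",W=W,im=im,K=s["camera_matrix"],T=s["pose"])
for t in ["battery_cover","cover_lock","cover_key"]:
    for d in ctrl.look_for(s,t)[:1]: print(t,round(d["score"],2),np.round(d["xy"]),np.round(world(s,*d["xy"]),4))
c,q=np.cos(.108),np.sin(.108)
Q=np.stack([W[...,0]*c+W[...,1]*q,-W[...,0]*q+W[...,1]*c,W[...,2]],-1)
r,g,b=im[...,0],im[...,1],im[...,2]
k=(r>110)&(g<70)&(b<70)&(Q[...,2]>.105)&(Q[...,2]<.115)
print("key top",k.sum(),np.round(np.percentile(Q[k],[1,50,99],axis=0),4).tolist(),cv2.minAreaRect(W[k][:,:2].astype(np.float32)))
m=(abs(Q[...,0]-.416)<.03)&(abs(Q[...,1]+.364)<.038)&(Q[...,2]>.07)&(Q[...,2]<.1)
P=Q[m];A=np.c_[P[:,:2],np.ones(len(P))];w=P[:,2]<np.median(P[:,2])+.004
for _ in range(8):
    cc=np.linalg.lstsq(A[w],P[w,2],rcond=None)[0];res=P[:,2]-A@cc;w=abs(res)<.002
print("cover angle",-np.arctan(cc[0]),cc,w.sum())
h=(res>.005)&(res<.009)&(np.hypot(P[:,0]-.403,P[:,1]+.364)<.022);print("head",h.sum(),np.round(np.percentile(P[h],[1,50,99],axis=0),4).tolist(),cv2.minEnclosingCircle(P[h][:,:2].astype(np.float32)))
d=ctrl.look_for(s,"cover_lock")
u,v=map(int,d[0]["xy"]); save(s,"lock2",(u-50,v-50,u+50,v+50),6); print("crop",u-50,v-50)
E
```

```text
t 5.3 p [ 0.4612 -0.4065  0.1709] ytool ang 0.1108 z [-0.001  0.002 -1.   ] F [0.2 0.2 0.2] w 0.035 gf 0.0
battery_cover 0.82 [323.  84.] [ 0.4531 -0.3138  0.0864]
cover_lock 0.77 [300.  88.] [ 0.4404 -0.3173  0.0809]
key top 439 [[0.4109, -0.4549, 0.1076], [0.4153, -0.4467, 0.1096], [0.4193, -0.4386, 0.1112]] ((0.460786908864975, -0.3992995023727417), (0.008461451157927513, 0.016971366479992867), 6.692576885223389)
cover angle 0.13955377402175373 [-0.14046684  0.00091932  0.13577933] 12332
head 872 [[0.3889, -0.3771, 0.0845], [0.4022, -0.3632, 0.087], [0.4173, -0.3497, 0.0896]] ((0.40324488282203674, -0.3636626899242401), 0.014978054910898209)
crop 249 38
```

View pics/lock2.png

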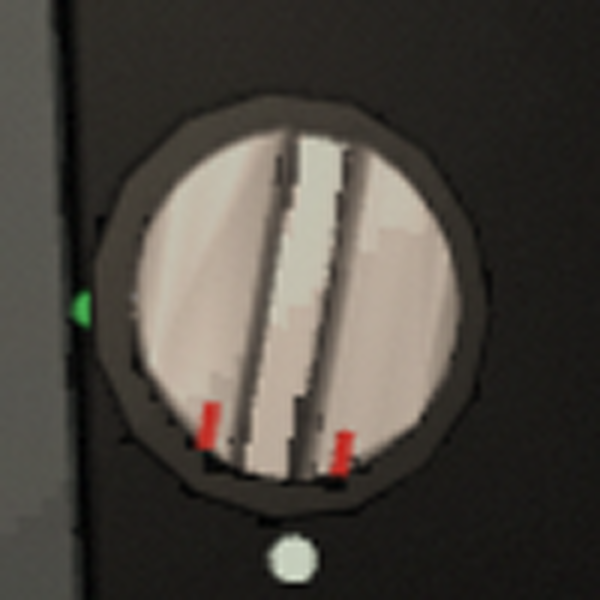

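View pics/wrist2.png

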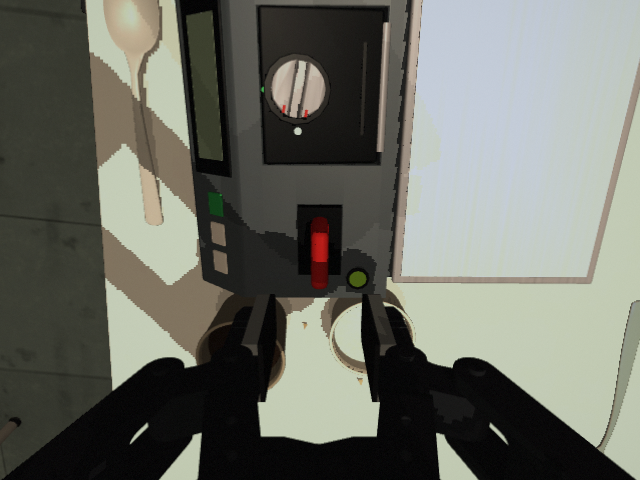

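The cover is now at 0.14 rad. The crop shows the slot running from (322,135) to (270,470), red marks at the lower end, so the lock angle is ≈0.15. Key top at (320,240) is upright. I'll grasp it now.

drive_tool(dp=[[0.0006, -0.0024, -0.03], [0, 0, -0.03], [0, 0, -0.02], [0, 0, -0.01], [0, 0, 0], [0, 0, 0]], twist=[[0, 0, 0], [0, 0, 0], [0, 0, 0], [0, 0, 0], [0, 0, 0], [0, 0, 0]], gripper=[0.035, 0.035, 0.035, 0.035, 0.035, 0.035])

```text
time_s: 6.15
position: [0.463, -0.4106, 0.0824]
tcp_rot: [0.667, 0.745, -0.0, 0.0]
force: [-0.4, -0.5, 0.2]
width: 0.0348
grasp_force: 0.0
```

```bash
python3 -c "
from h import *
state()"
```

```text
t 6.15 p [ 0.463  -0.4106  0.0824] ytool ang 0.1113 z [ 0.001 -0.001 -1.   ] F [-0.4 -0.5  0.2] w 0.0348 gf 0.0
```

drive_tool(dp=[[-0.001, 0.0015, -0.0015], [0, 0, 0], [0, 0, 0], [0, 0, 0], [0, 0, 0], [0, 0, 0], [0, 0, 0]], twist=[[0, 0, -0.003], [0, 0, 0], [0, 0, 0], [0, 0, 0], [0, 0, 0], [0, 0, 0], [0, 0, 0]], gripper=[0.035, 0.035, 0.02, 0.005, 0, 0, 0])

```text
time_s: 6.85
position: [0.4618, -0.4092, 0.0808]
tcp_rot: [0.668, 0.744, -0.0, 0.0]
force: [-1.2, 0.7, 7.0]
width: 0.0091
grasp_force: 59.1
```

```bash
python3 -c "
from h import *
state()"
```

```text
t 6.85 p [ 0.4618 -0.4092  0.0808] ytool ang 0.108 z [ 0.001 -0.001 -1.   ] F [-1.2  0.7  7. ] w 0.0091 gf 59.1
```

drive_tool(dp=[[0, 0, 0.01], [0, 0, 0.025], [0, 0, 0.03], [-0.007, 0.03, 0], [-0.008, 0.035, 0], [-0.007, 0.026, 0], [0, 0, -0.02], [0, 0, 0]], twist=[[0, 0, 0], [0, 0, 0], [0, 0, 0], [0, 0, -0.05], [0, 0, -0.05], [0, 0, -0.05], [0, 0, 0], [0, 0, 0]], gripper=[0, 0, 0, 0, 0, 0, 0, 0])

```text
time_s: 7.65
position: [0.4382, -0.316, 0.124]
tcp_rot: [0.721, 0.692, -0.0, -0.002]
force: [0.1, -0.1, -0.4]
width: 0.0091
grasp_force: 59.4
```

```bash
python3 - <<'E'
from h import *
state()
s=ctrl.snapshot("wrist"); save(s,"wrist3")
t=ctrl.snapshot("scene"); d=ctrl.look_for(t,"cover_key"); print(d[:1]); save(t,"scene3",(230,150,370,255),5)
import numpy as np
z=np.load("pics/wrist2.npz")
K=z["K"];T=z["T"]
for u,v in [(302.7,61.3),(294,116.3)]:
    w=world(dict(camera_matrix=K,D=s["D"],pose=T),u,v,z=.082); c,q=np.cos(.108),np.sin(.108); print(w[0]*c+w[1]*q,-w[0]*q+w[1]*c)
E
```

```text
t 7.65 p [ 0.4382 -0.316   0.124 ] ytool ang -0.041 z [-0.003  0.002 -1.   ] F [ 0.1 -0.1 -0.4] w 0.0091 gf 59.4
[]
0.405615812554828 -0.3493163954483788
0.40040353445272814 -0.3779358022945434
```

View pics/wrist3.png

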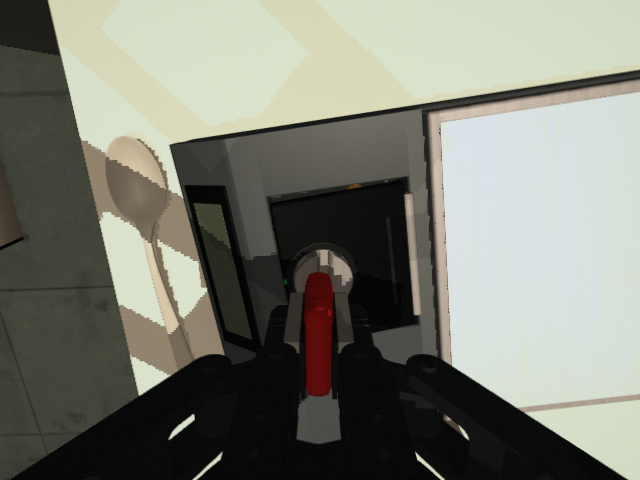

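View pics/scene3.png

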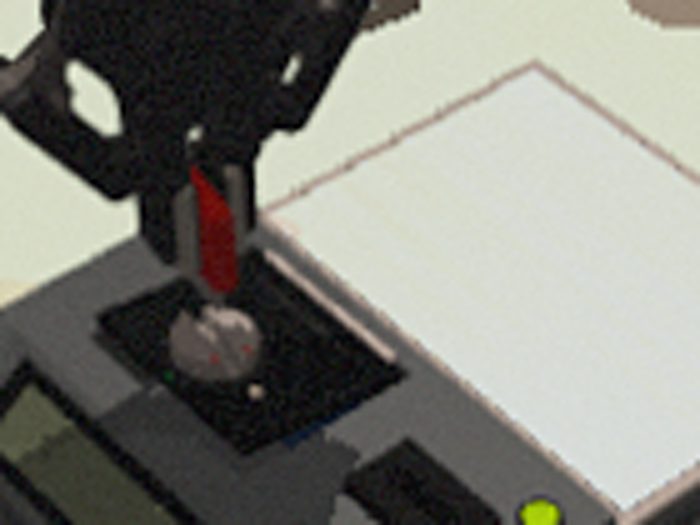

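The wrist view shows the key (320,330) gripped upright, slot of the lock at (323,265) in line behind it; the scene crop shows the blade just over the lock head (215,340). Corrected slot angle 0.18.

drive_tool(dp=[[0.0017, -0.0022, -0.006], [0, 0, -0.005], [0, 0, 0], [0, 0, 0]], twist=[[0, 0, -0.03], [0, 0, 0], [0, 0, 0], [0, 0, 0]], gripper=[0, 0, 0, 0])

```text
time_s: 8.2
position: [0.441, -0.3201, 0.1138]
tcp_rot: [0.732, 0.681, -0.0, -0.0]
force: [-0.3, 0.3, 0.2]
width: 0.0089
grasp_force: 59.4
```

```bash
python3 -c "
from h import *
state()"
```

```text
t 8.2 p [ 0.441  -0.3201  0.1138] ytool ang -0.0721 z [-0.001  0.    -1.   ] F [-0.3  0.3  0.2] w 0.0089 gf 59.4
```

drive_tool(dp=[[-0.0011, 0.0018, 0], [0, 0, -0.004], [0, 0, -0.003], [0, 0, -0.003], [0, 0, -0.001], [0, 0, 0], [0, 0, 0]], twist=[[0, 0, 0], [0, 0, 0], [0, 0, 0], [0, 0, 0], [0, 0, 0], [0, 0, 0], [0, 0, 0]], gripper=[0, 0, 0, 0, 0, 0, 0])

```text
time_s: 8.9
position: [0.4401, -0.3183, 0.1031]
tcp_rot: [0.732, 0.681, -0.0, 0.0]
force: [0.2, -0.1, -1.0]
width: 0.0091
grasp_force: 59.4
```

drive_tool(dp=[[0, 0, -0.003], [-0.0005, 0, -0.003], [-0.001, 0, -0.002], [0, 0, -0.002], [0, 0, 0], [0, 0, 0]], twist=[[0, 0, 0], [0, 0, 0], [0, 0, 0], [0, 0, 0], [0, 0, 0], [0, 0, 0]], gripper=[0, 0, 0, 0, 0, 0])

```text
time_s: 9.5
position: [0.4389, -0.3187, 0.0933]
tcp_rot: [0.732, 0.681, -0.0, 0.0]
force: [1.0, -0.2, 2.4]
width: 0.0091
grasp_force: 60.0
```

```bash
python3 -c "
from h import *
state()"
```

```text
t 9.5 p [ 0.4389 -0.3187  0.0933] ytool ang -0.072 z [ 0.001 -0.001 -1.   ] F [ 1.  -0.2  2.4] w 0.0091 gf 60.0
```

drive_tool(dp=[[0, 0, -0.001], [0, 0, -0.001], [0, 0, 0]], twist=[[0, 0, 0], [0, 0, 0], [0, 0, 0]], gripper=[0, 0, 0])

```text
time_s: 9.8
position: [0.439, -0.3188, 0.0926]
tcp_rot: [0.732, 0.681, -0.0, 0.001]
force: [-2.8, 0.5, 15.4]
width: 0.0088
grasp_force: 62.2
```

```bash
python3 -c "
from h import *
state()"
```

```text
t 9.8 p [ 0.439  -0.3188  0.0926] ytool ang -0.0719 z [ 0.001 -0.001 -1.   ] F [-2.8  0.5 15.4] w 0.0088 gf 62.2
```

drive_tool(dp=[[0, 0, 0], [0, 0, 0], [0, 0, 0], [0, 0, 0], [0, 0, 0], [0, 0, 0]], twist=[[0, 0, -0.1], [0, 0, -0.1], [0, 0, -0.1], [0, 0, -0.1], [0, 0, -0.1], [0, 0, -0.1]], gripper=[0, 0, 0, 0, 0, 0])

```text
time_s: 10.4
position: [0.4394, -0.3194, 0.0927]
tcp_rot: [0.902, 0.433, 0.0, 0.001]
force: [-0.9, -0.4, 13.4]
width: 0.009
grasp_force: 61.7
```

```bash
python3 -c "
from h import *
o=state();print(o['torque'])"
```

```text
t 10.4 p [ 0.4394 -0.3194  0.0927] ytool ang -0.6758 z [ 0.002 -0.002 -1.   ] F [-0.9 -0.4 13.4] w 0.009 gf 61.7
[-0.12090034  0.17929698  0.06158243]
```

drive_tool(dp=[[-0.0004, 0.0004, 0], [-0.0004, 0.0004, 0], [0, 0, 0], [0, 0, 0], [0, 0, 0], [0, 0, 0], [0, 0, 0], [0, 0, 0]], twist=[[0, 0, -0.1], [0, 0, -0.1], [0, 0, -0.1], [0, 0, -0.1], [0, 0, -0.1], [0, 0, -0.1], [0, 0, -0.1], [0, 0, -0.06]], gripper=[0, 0, 0, 0, 0, 0, 0, 0])

```text
time_s: 11.2
position: [0.4393, -0.3193, 0.0928]
tcp_rot: [0.998, 0.068, 0.001, 0.002]
force: [0.8, -1.4, 12.4]
width: 0.009
grasp_force: 61.4
```

```bash
python3 -c "
from h import *
o=state();print(o['torque'])"
```

```text
t 11.2 p [ 0.4393 -0.3193  0.0928] ytool ang -1.4353 z [ 0.003 -0.004 -1.   ] F [ 0.8 -1.4 12.4] w 0.009 gf 61.4
[-0.32346118 -0.05340195  0.07312857]
```

drive_tool(dp=[[0, 0, 0], [0, 0, 0], [0, 0, 0], [0, 0, 0]], twist=[[0, 0, -0.06], [0, 0, -0.06], [0, 0, 0], [0, 0, 0]], gripper=[0, 0, 0, 0])

```text
time_s: 11.6
position: [0.4393, -0.3194, 0.0928]
tcp_rot: [1.0, 0.009, 0.002, 0.002]
force: [0.4, -2.3, 11.5]
width: 0.0092
grasp_force: 61.4
```

```bash
python3 -c "
from h import *
o=state();print(o['torque'])"
```

```text
t 11.6 p [ 0.4393 -0.3194  0.0928] ytool ang -1.5519 z [ 0.003 -0.004 -1.   ] F [ 0.4 -2.3 11.5] w 0.0092 gf 61.4
[-0.34608318 -0.11830564  0.06834721]
```

drive_tool(dp=[[0, 0, 0], [0, 0, 0], [0, 0, 0], [0, 0, 0]], twist=[[0, 0, -0.05], [0, 0, -0.05], [0, 0, 0], [0, 0, 0]], gripper=[0, 0, 0, 0])

```text
time_s: 12.0
position: [0.4393, -0.3194, 0.0928]
tcp_rot: [0.999, -0.04, 0.002, 0.002]
force: [0.2, -2.7, 11.9]
width: 0.0091
grasp_force: 61.4
```

```bash
python3 -c "
from h import *
o=state();print(o['torque'])"
```

```text
t 12.0 p [ 0.4393 -0.3194  0.0928] ytool ang -1.6511 z [ 0.003 -0.004 -1.   ] F [ 0.2 -2.7 11.9] w 0.0091 gf 61.4
[-0.40130076 -0.07703977  0.32113022]
```

drive_tool(dp=[[0, 0, 0.001], [0, 0, 0.001], [0, 0, 0.005], [0, 0, 0.01], [0, 0, 0.02], [0, 0, 0.02], [0, 0, 0]], twist=[[0, 0, 0.05], [0, 0, 0.06], [0, 0, 0], [0, 0, 0], [0, 0, 0], [0, 0, 0], [0, 0, 0]], gripper=[0, 0, 0, 0, 0, 0, 0])

```text
time_s: 12.7
position: [0.4385, -0.3178, 0.1503]
tcp_rot: [1.0, 0.014, 0.001, 0.001]
force: [0.5, -0.7, -0.1]
width: 0.0092
grasp_force: 59.4
```

```bash
python3 - <<'E'
from h import *
o=state(); print(np.round(o["q"],2))
s=ctrl.snapshot("wrist"); 
t=ctrl.snapshot("scene")
c=t["image"][150:255,230:370,::-1]; a=cv2.resize(c,(560,420),interpolation=cv2.INTER_CUBIC)
b=cv2.resize(s["image"][:,:,::-1],(240,180)); 
cv2.imwrite("pics/s4.png",a); save(s,"w4")
W=cloud(t); q,p=np.cos(.108),np.sin(.108)
Q=np.stack([W[...,0]*q+W[...,1]*p,-W[...,0]*p+W[...,1]*q,W[...,2]],-1)
for n,m in [("near hinge",(abs(Q[...,0]-.437)<.008)),("front",(abs(Q[...,0]-.386)<.004))]:
    m&=(abs(Q[...,1]+.385)<.012)&(Q[...,2]<.1); print(n,m.sum(),np.median(Q[m][:,2]))
E
```

```text
t 12.7 p [ 0.4385 -0.3178  0.1503] ytool ang -1.543 z [ 0.002 -0.002 -1.   ] F [ 0.5 -0.7 -0.1] w 0.0092 gf 59.4
[-0.76  0.36  1.73  0.    1.04  0.79]
near hinge 91 0.07455982724478283
front 79 0.07565336875097828
```

View pics/s4.png

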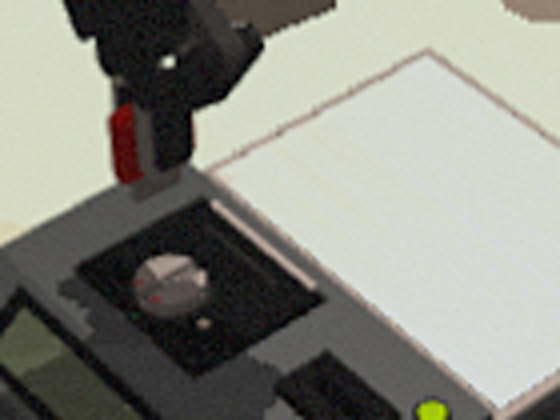

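View pics/w4.png

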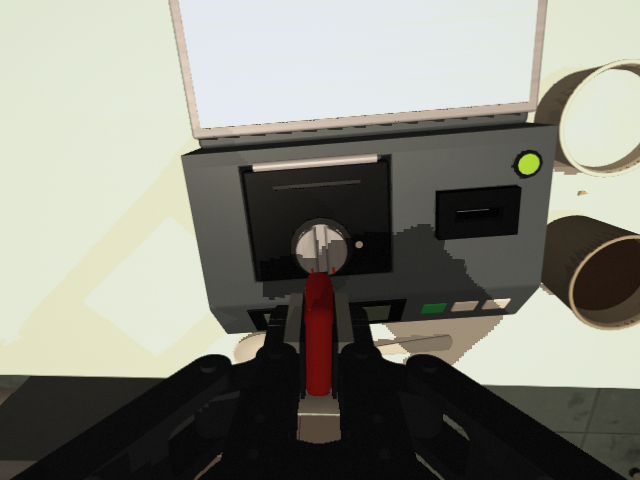

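Both views show the lock turned (red marks at (320,270) by the front/green side, slot along scale x), cover flush, and the key still held straight. Now back to the holder, whose slot is at (477,212).

drive_tool(dp=[[0.002, -0.01, 0], [0.003, -0.012, 0], [0.003, -0.012, 0], [0.003, -0.012, 0], [0.003, -0.012, 0], [0.003, -0.012, 0], [0.003, -0.012, 0], [0.003, -0.009, 0]], twist=[[0, 0, 0.14], [0, 0, 0.14], [0, 0, 0.14], [0, 0, 0.14], [0, 0, 0.14], [0, 0, 0.14], [0, 0, 0.14], [0, 0, 0.14]], gripper=[0, 0, 0, 0, 0, 0, 0, 0])

```text
time_s: 13.6
position: [0.4599, -0.4081, 0.1463]
tcp_rot: [0.838, 0.545, -0.0, -0.002]
force: [-0.4, 0.6, -1.1]
width: 0.0089
grasp_force: 59.4
```

drive_tool(dp=[[0, 0, 0], [0, 0, 0], [0, 0, 0], [0, 0, 0], [0, 0, -0.02], [0, 0, -0.02], [0, 0, 0], [0, 0, 0]], twist=[[0, 0, 0.14], [0, 0, 0.14], [0, 0, 0.14], [0, 0, 0.11], [0, 0, 0], [0, 0, 0], [0, 0, 0], [0, 0, 0]], gripper=[0, 0, 0, 0, 0, 0, 0, 0])

```text
time_s: 14.4
position: [0.46, -0.4075, 0.107]
tcp_rot: [0.668, 0.744, 0.0, -0.002]
force: [-0.5, 0.4, 0.4]
width: 0.0092
grasp_force: 59.4
```

```bash
python3 - <<'E'
from h import *
o=state(); p=o["position"]
r=R.from_quat(o["tcp_rot"]).as_matrix();print("need",np.round([.4618-p[0],-.4092-p[1],.108-np.arctan2(r[1,1],r[0,1])],4))
s=ctrl.snapshot("scene"); save(s,"s5",(260,180,380,270),6)
z=ctrl.snapshot("side"); W=cloud(z);im=z["image"].astype(int)
k=(im[...,0]>100)&(im[...,1]<60)&(im[...,2]<60)&(abs(W[...,0]-.46)<.04)&(abs(W[...,1]+.41)<.04)
print(k.sum(),np.round(np.percentile(W[k],[2,50,98],axis=0),4).tolist() if k.any() else "")
E
```

```text
t 14.4 p [ 0.46   -0.4075  0.107 ] ytool ang 0.1077 z [-0.002  0.002 -1.   ] F [-0.5  0.4  0.4] w 0.0092 gf 59.4
need [ 0.0018 -0.0017  0.0003]
29 [[0.4585, -0.4262, 0.1357], [0.4608, -0.4141, 0.1371], [0.4634, -0.3984, 0.1387]]
```

View pics/s5.png

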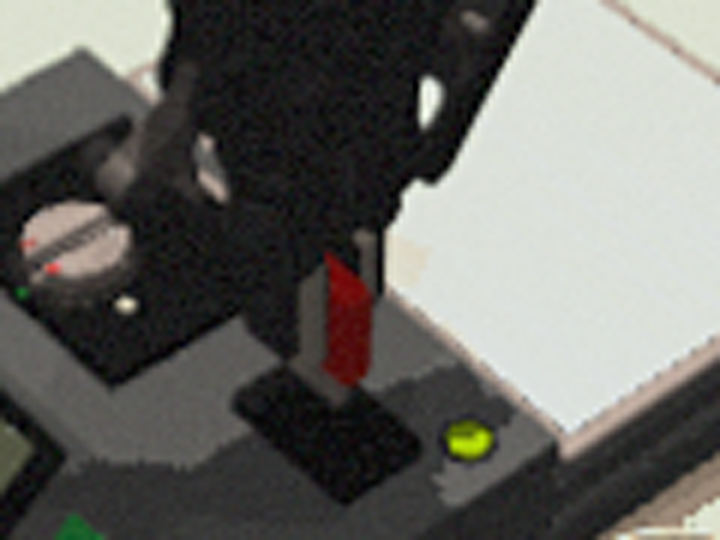

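The crop shows the lock's marks at the green dot, and the key upright over the collar. Correct and lower.

drive_tool(dp=[[0.0015, -0.0015, 0], [0, 0, 0], [0, 0, -0.003], [0, 0, -0.002], [0, 0, 0]], twist=[[0, 0, 0], [0, 0, 0], [0, 0, 0], [0, 0, 0], [0, 0, 0]], gripper=[0, 0, 0, 0, 0])

```text
time_s: 15.0
position: [0.462, -0.4097, 0.1027]
tcp_rot: [0.668, 0.744, 0.0, -0.0]
force: [0.5, -0.3, 0.1]
width: 0.0092
grasp_force: 59.4
```

```bash
python3 -c "
from h import *
state()"
```

```text
t 15.0 p [ 0.462  -0.4097  0.1027] ytool ang 0.108 z [-0.001  0.001 -1.   ] F [ 0.5 -0.3  0.1] w 0.0092 gf 59.4
```

drive_tool(dp=[[0, 0.0004, -0.004], [0, 0, -0.004], [0, 0, -0.004], [0, 0, -0.003], [0, 0, 0], [0, 0, 0]], twist=[[0, 0, 0], [0, 0, 0], [0, 0, 0], [0, 0, 0], [0, 0, 0], [0, 0, 0]], gripper=[0, 0, 0, 0, 0, 0])

```text
time_s: 15.6
position: [0.4623, -0.4095, 0.088]
tcp_rot: [0.668, 0.744, -0.0, -0.0]
force: [-0.7, -0.5, 0.2]
width: 0.009
grasp_force: 59.4
```

Entered freely (tip about 7 mm below the rim). Down to seat.

drive_tool(dp=[[0, 0, -0.003], [0, 0, -0.003], [0, 0, -0.0015], [0, 0, 0], [0, 0, 0]], twist=[[0, 0, 0], [0, 0, 0], [0, 0, 0], [0, 0, 0], [0, 0, 0]], gripper=[0, 0, 0, 0, 0])

```text
time_s: 16.1
position: [0.4622, -0.4095, 0.0808]
tcp_rot: [0.668, 0.744, -0.0, -0.0]
force: [-0.9, 0.9, 3.0]
width: 0.0093
grasp_force: 59.9
```

drive_tool(dp=[[0, 0, 0], [0, 0, 0], [0, 0, 0], [0, 0, 0], [0, 0, 0.01], [0, 0, 0.03], [0, 0, 0.04], [0, 0, 0.04]], twist=[[0, 0, 0], [0, 0, 0], [0, 0, 0], [0, 0, 0], [0, 0, 0], [0, 0, 0], [0, 0, 0], [0, 0, 0]], gripper=[0.02, 0.035, 0.035, 0.035, 0.035, 0.035, 0.035, 0.035])

```text
time_s: 16.9
position: [0.462, -0.4093, 0.2022]
tcp_rot: [0.668, 0.744, 0.0, -0.0]
force: [0.4, -0.0, 0.2]
width: 0.0351
grasp_force: 0.0
```

drive_tool(dp=[[0, 0, 0.03], [0, 0, 0], [0, 0, 0], [0, 0, 0]], twist=[[0, 0, 0], [0, 0, 0], [0, 0, 0], [0, 0, 0]], gripper=[0.035, 0.035, 0.035, 0.035])

```text
time_s: 17.3
position: [0.4616, -0.4089, 0.2296]
tcp_rot: [0.668, 0.744, 0.0, -0.001]
force: [-0.2, -0.3, -0.1]
width: 0.0349
grasp_force: 0.0
```

```bash
python3 - <<'E'
from h import *
state()
s=ctrl.snapshot("wrist"); W=cloud(s);im=s["image"].astype(int); save(s,"w6",(220,40,460,300),2)
c,q=np.cos(.108),np.sin(.108)
Q=np.stack([W[...,0]*c+W[...,1]*q,-W[...,0]*q+W[...,1]*c,W[...,2]],-1)
k=(im[...,0]>100)&(im[...,1]<70)&(im[...,2]<70)&(Q[...,2]>.10)&(Q[...,2]<.13)&(abs(Q[...,0]-.415)<.03)
print("key top",k.sum(),np.round(np.percentile(Q[k],[1,50,99],axis=0),4).tolist())
for n,a in [("hinge",.437),("front",.386)]:
    m=(abs(Q[...,0]-a)<.005)&(abs(Q[...,1]+.385)<.01)&(Q[...,2]<.1); print(n,m.sum(),np.median(Q[m][:,2]))
E
```

```text
t 17.3 p [ 0.4616 -0.4089  0.2296] ytool ang 0.108 z [-0.001  0.001 -1.   ] F [-0.2 -0.3 -0.1] w 0.0349 gf 0.0
key top 417 [[0.4114, -0.4649, 0.108], [0.4149, -0.451, 0.1097], [0.4192, -0.4388, 0.1115]]
hinge 373 0.07253136292923484
front 368 0.07353727377916905
```

View pics/w6.png

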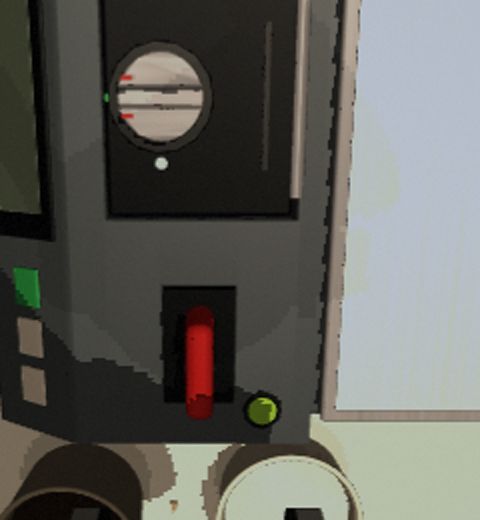

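The final view shows the lock slot along scale x with its marks at the green dot (125,97), the cover flush, and the key upright in its collar at (200,360) at its original height (0.110 m).

```bash
python3 -c "
from workcell import ctrl
print(ctrl.sign_off())"
```

```text
the job is handed in; nothing more can be done
None
```

The job is handed in at about 17 s of the 58 s allowed: the cover is down and locked, the key stands fully home in its holder, and the arm never went near the cup, ramekin or spoon; the sign-off returned no verdict.

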